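# Lock the driver-box cover with its quarter-turn stud

### The job

Fasten the access cover of the grey driver box: take the orange winged stud out of its blue parking block, put it into the open slotted hole of the cover, press it down against the spring and turn it a quarter turn clockwise (seen from above) until its cam catches and it stays down by itself, wing in line with the green marks like the stud beside it. The catch sits at a different depth on every box, so feel for it and press no harder than about 25 N; then let go and leave the other things on the bench where they are.

Things in the scene. Friction and masses are not known exactly. Their poses are not given: they have to be found in the camera images.
- stud: Loose quarter-turn stud, about 80 g. Origin: centre of the underside of its round flange (40 mm diameter, 5 mm thick); z up, x along the wing. Orange wing on the flange: 40 mm long (x), 12 mm thick (y), top 29 mm above the origin. Grip it across the 12 mm, fingertips close over the flange, which can take the press. It starts upright in the parking block, flange on the block's top.
- stud_pin (a point): Centre of the stud's cross pin, 41 mm below the stud's origin, same axes. The pin is 6 mm thick and 30 mm long overall, along x. It crosses a steel shank of 10 mm diameter that reaches 48 mm below the flange. Half a turn about z makes no difference.
- parking_block: Blue block, 70 x 60 x 62 mm (x, y, z), fixed to the bench, with a blind slot 34 mm long along its x and 12.5 mm wide, 55 mm deep, in which the stud stands. Origin: centre of the underside.
- driver_box: Grey box with an aluminium cover, 120 x 230 mm (x, y), fixed to the bench; the cover's top is 68 mm above its origin (centre of the underside). Under the open hole hides a spring receptacle: it pushes the stud up with 3 N at first, about 9 N after 28 mm of travel, where a hard stop is felt. Its depth varies by 16 mm from box to box and cannot be seen.
- slot (a point): Centre of the open slotted hole on the cover's top, at box y = -62 mm; axes as the box. The slot is 37 mm long along x, 15 mm wide (13 mm for the pin below the cover). The stud enters with its wing along x, in line with the red marks. It meets the spring with the flange 30 to 47 mm above the cover, and the hard stop with the flange 2 to 19 mm above it.
- locked_mark (a point): Green mark beside the open hole, 34 mm to box -y of its centre (another at +y): wing direction when locked. The stud turns only within the last 2 mm above the hard stop, clockwise from above (tabs block the other way, and beyond about 96 degrees). Let go at 90 degrees it rises 6 mm from the stop into the catch (flange 8 to 25 mm above the cover); uncaught it rises 28 mm.
- locked_head (a point): Underside centre of the flange of a second, identical orange wing head, fixed and already locked (wing along the box's y), at box y = +62 mm, 16 mm above the cover.
- screwdriver: Bystander: red-handled screwdriver, 205 mm long, lying on the bench.
- tin: Bystander: round blue tin with a cream lid, 70 mm diameter, 44 mm high.
- tape: Bystander: roll of yellowish tape, 104 mm diameter, 25 mm high, lying flat.
- clamp: Bystander: black spring clamp with orange tips, 51 x 108 x 22 mm, lying flat.
Not all that is in view belongs to the job. What is shaped like the stud but red or yellow is not meant.

How it is judged:
By the outcome, as a careful person would: the job done as asked, in the order asked, and still so for the second after the job is handed in, with the robot touching nothing.
It also fails if it takes over 51 s, if anything falls off the work surface, if the arm or the gripper's body presses on something with over 40 N, if the wrist force passes 120 N, or if a joint passes its speed limit or range.

### The arm

A 6-joint arm with a two-finger parallel gripper is mounted at the origin on a cart in front of the work surface, level with it; the furniture and walls round the work are solid. World frame = base frame: x ahead of the robot, y to its left, z up, the work surface at z = 0. Lengths are in mm, angles in rad, forces in N, time in s.
With the tool pointing down it reaches from about 350 to 775 mm from the base axis. Payload 7.3 kg.
Tool frame: the origin (TCP) lies on the centre line of the jaws, within the pads' length; the fingertips stand 22 mm ahead of it and the grasp point (between the pads) lies 3 mm ahead of it; z points along the fingers, y is the direction in which the jaws open and shut (so a half turn about z gives the same grasp; the last joint's range is limited). The gripper opens to 92 mm and grips with 3 to 60 N. Pads are 19 mm wide; open, the fingers measure 130 mm over their backs; the gripper's body (75 mm by 190 mm) begins 47 mm behind the grasp point.
Start: joints at [-1.473, 0.342, 1.524, -0, 1.275, -0.146], TCP at [126.752, -509.487, 248.741] pointing down, gripper open.
Joint ranges: [-2.53, 2.53], [-0.77, 2.02], [0.04, 2.7], [-1, 4.14], [0.28, 2.66], [-3.11, 3.11]. Speed limits (rad/s): [2.57, 2.57, 3.14, 3.14, 3.14, 3.14].

### API

Orientations are given as [roll, pitch, yaw] about the fixed x, y, z axes, in that order (R = Rz(yaw) Ry(pitch) Rx(roll)).
In Python, from plant import get_obs, capture, close_job gives the robot as it stands.
- The arm moves only by the tool carry_out, never from a script. Its arguments are lists of equal length, an entry for each row: "xyz": the shift along the tool's x, y, z scaled (see below), a list of three; "dr": the turn, a rotation vector about the tool's x, y, z scaled (see below), a list of three. A call has 1 to 8 rows; each row shifts and turns the commanded pose from where the row before left it, along the tool's axes as they then stand; what a row does not reach is not made up. The controller multiplies each number of a shift by 0.06 m and each number of a turn by 8 degrees. A row lasts 1/8 s, in which the tool goes at most 62.5 mm and 10.7 degrees, less where a joint would pass 70% of its speed; a pose out of reach is approached as far as the arm can. A call with a number of a shift or a turn outside -1 to 1 is refused whole. A call with a gripper value outside its range is refused whole. "gripper" is the gripper's target within -1 to 1 (fully open at 1, half-way at 0, shut at -1), set as the call begins (left out, the last holds). The fingers move at their own pace and stop on an object; the grip force is fixed at half the most. Time passes only in rows, so rows that do not move let the fingers close. It gives the time, the measured TCP pose, the force and the opening at its end, in the units of the state.
- get_obs(): the state, without advancing time (a new reading comes with each control period).
- capture(name): name is "scene" or "side" or "wrist"; returns a dict with "image" (400x640x3 uint8, blue, green, red), "fx", "fy", "cx", "cy" (pixels), "pose" (4x4, takes a point from camera to world coordinates). Camera axes: x right, y up, looking along -z (the intrinsics and any distortion apply to the point x, -y, -z); pixel columns grow to the right and rows downward; lengths in mm; the calibration is good to about 2 mm. A picture is of the moment at which its call begins. There is no depth.
- close_job(): hands the job in, once; it reports no verdict.
The state is a dict: "time": time; "joint_positions": joint angles; "dq": joint speeds; "tau": joint torques, N m; "tool_pos": TCP position; "tcp_rot": TCP orientation; "contact_force": force on the tool from outside, world axes, zero at the start; "moment": the same for the moment, N m; "grip_width": finger opening in mm.
Only numpy, scipy, OpenCV 4.12 (cv2) and the standard library are available. Lean on these libraries where they do the work, as an engineer would, in place of code of your own. Each camera call takes 0.05 s, during which the arm holds its last target.

## Working session

There is one attempt and no reset: what is moved stays moved. The work goes in short steps, Python scripts to look and compute and a tool call to move; the robot and the scene stay as the last step left them, time stands still between calls to the robot, and variables do not carry over. Pictures are saved under pics/ and viewed, and the job is handed in when it is done.

Besides the shell and the picture viewer there is one more tool, called after ">>>" by a JSON object that holds its "op" and its "data", one argument or row to a line. carry_out: Moves the arm, as the interface text tells. Shifts and turns lie within -1 to 1; 1 stands for 0.06 m of shift or 8 degrees of turn. Its arguments: {"type":"object","properties":{"xyz":{"type":"array"},"dr":{"type":"array"},"gripper":{"type":"number"}},"required":["xyz","dr"]}

```bash
ls; mkdir -p pics
cat > h.py <<'E'
import numpy as np, cv2
from plant import get_obs, capture, close_job
def save(c,n):
    cv2.imwrite(f'pics/{n}.png',c['image'])
E
python3 - <<'E'
from h import *
import pickle
o=get_obs(); print({k:np.round(v,3) for k,v in o.items()})
for n in ['scene','side','wrist']:
    c=capture(n); save(c,n+'0'); pickle.dump(c,open(n+'0.pkl','wb')); print(n,{k:(np.round(v,3) if k!='image' else 0) for k,v in c.items()})
E
```

```text
pics
{'time': np.float64(0.0), 'joint_positions': array([-1.473,  0.343,  1.525, -0.   ,  1.275, -0.146]), 'dq': array([-0.   ,  0.   , -0.001,  0.   , -0.001,  0.001]), 'tau': array([ -0.   , -43.124, -24.422,   0.072,   0.056,  -0.   ]), 'tool_pos': array([ 126.707, -509.077,  248.023]), 'tcp_rot': array([-3.14 , -0.   ,  0.244]), 'contact_force': array([0.354, 0.258, 0.377]), 'moment': array([ 0.01 ,  0.001, -0.014]), 'grip_width': np.float64(91.906)}
scene {'image': 0, 'fx': np.float64(427.681), 'fy': np.float64(427.681), 'cx': np.float64(320.588), 'cy': np.float64(198.359), 'pose': array([[-6.32000e-01,  4.01000e-01, -6.64000e-01, -2.17625e+02],
       [-7.75000e-01, -3.32000e-01,  5.37000e-01,  7.53073e+02],
       [-5.00000e-03,  8.54000e-01,  5.21000e-01,  7.05404e+02],
       [ 0.00000e+00,  0.00000e+00,  0.00000e+00,  1.00000e+00]])}
side {'image': 0, 'fx': np.float64(422.003), 'fy': np.float64(422.003), 'cx': np.float64(323.583), 'cy': np.float64(195.689), 'pose': array([[ 9.28000e-01,  1.92000e-01, -3.19000e-01,  2.25663e+02],
       [-3.72000e-01,  4.40000e-01, -8.17000e-01, -8.67653e+02],
       [-1.60000e-02,  8.77000e-01,  4.80000e-01,  6.52910e+02],
       [ 0.00000e+00,  0.00000e+00,  0.00000e+00,  1.00000e+00]])}
wrist {'image': 0, 'fx': np.float64(299.077), 'fy': np.float64(299.077), 'cx': np.float64(323.415), 'cy': np.float64(202.64), 'pose': array([[ 2.41000e-01,  9.36000e-01,  2.55000e-01,  1.94858e+02],
       [-9.70000e-01,  2.34000e-01,  6.00000e-02, -4.91771e+02],
       [-3.00000e-03, -2.62000e-01,  9.65000e-01,  3.84772e+02],
       [ 0.00000e+00,  0.00000e+00,  0.00000e+00,  1.00000e+00]])}
```

View pics/scene0.png

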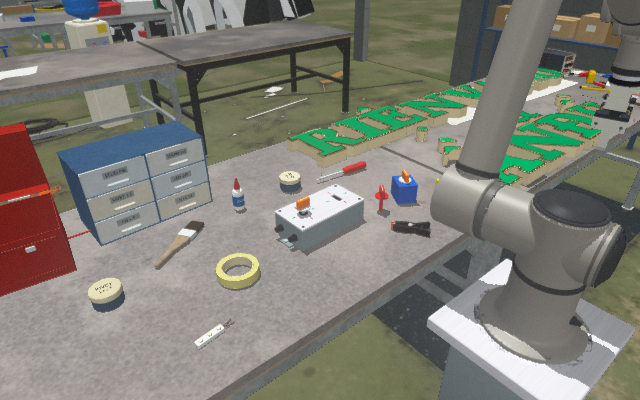

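View pics/side0.png

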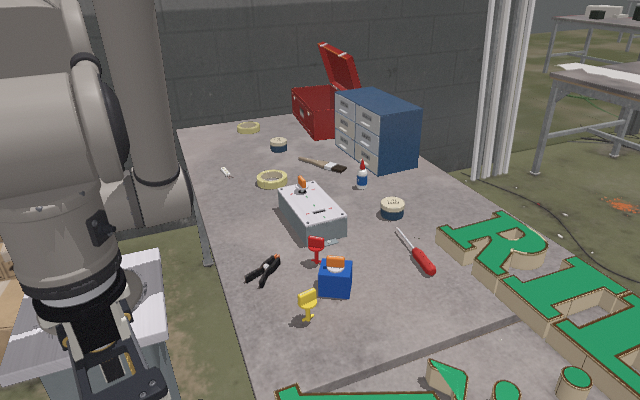

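View pics/wrist0.png

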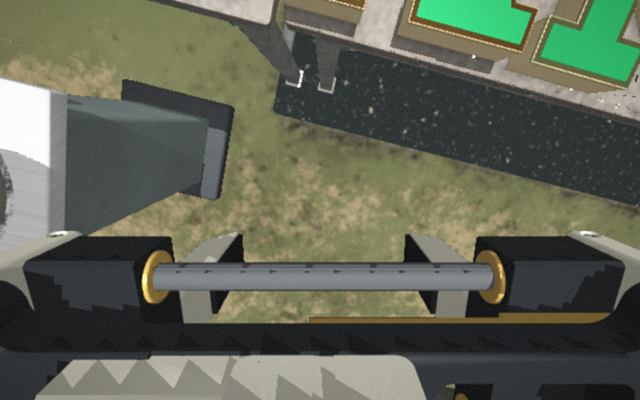

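The scene view shows the box near (320,215), with its locked orange head at (303,203). The blue block with the orange stud is at (403,188), and a red decoy is at (381,198). In the side view the box is at (312,210), the block at (336,280), the red decoy at (317,248) and the yellow decoy at (307,303). Next I'll zoom in.

Run:
```python
import cv2
a=cv2.imread('pics/scene0.png')[165:255,260:450]; b=cv2.imread('pics/side0.png')[165:310,240:370]
cv2.imwrite('pics/sceneZ.png',cv2.resize(a,None,fx=4,fy=4,interpolation=cv2.INTER_CUBIC))
cv2.imwrite('pics/sideZ.png',cv2.resize(b,None,fx=4,fy=4,interpolation=cv2.INTER_CUBIC))
```

```text
(no output)
```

View pics/sceneZ.png

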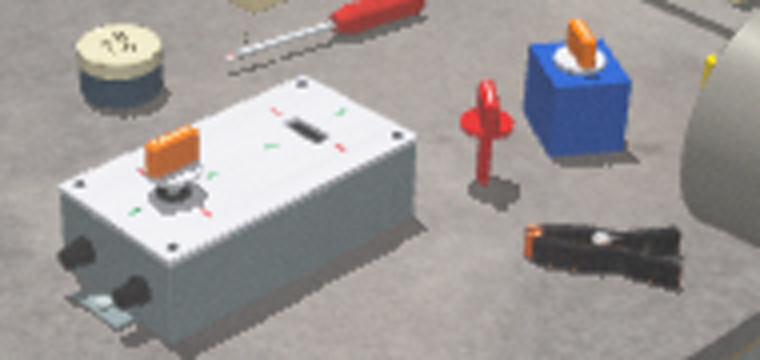

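View pics/sideZ.png

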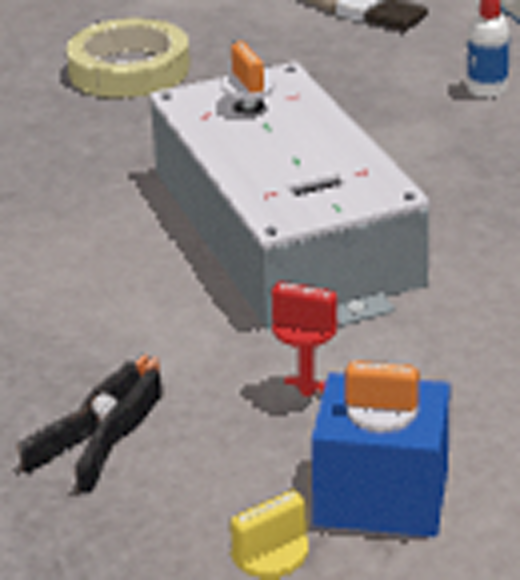

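```bash
cat >> h.py <<'E'
def ray(c,u,v):
    P=c['pose']; d=np.array([(u-c['cx'])/c['fx'],-(v-c['cy'])/c['fy'],-1.])
    d=P[:3,:3]@d; return P[:3,3],d/np.linalg.norm(d)
def tri(obs):
    A=np.zeros((3,3));b=np.zeros(3)
    for c,u,v in obs:
        o,d=ray(c,u,v);M=np.eye(3)-np.outer(d,d);A+=M;b+=M@o
    p=np.linalg.solve(A,b)
    return p,[float(np.linalg.norm((np.eye(3)-np.outer(d,d))@(p-o))) for o,d in [ray(*x) for x in obs]]
def plane(c,u,v,z):
    o,d=ray(c,u,v);return o+d*(z-o[2])/d[2]
def proj(c,p):
    P=c['pose'];q=P[:3,:3].T@(np.asarray(p,float)-P[:3,3]);return c['cx']+c['fx']*q[0]/-q[2],c['cy']-c['fy']*q[1]/-q[2]
E
python3 - <<'E'
from h import *
import pickle
S=pickle.load(open('scene0.pkl','rb'));D=pickle.load(open('side0.pkl','rb'))
zs=lambda x,y:(S,260+x/4-.4,165+y/4-.4); zd=lambda x,y:(D,240+x/4-.4,165+y/4-.4)
pts={'slot':((307,130),(316,186)),'studwing':((582,45),(382,385)),'c1 near locked':((80,184),(166,97)),'c2':((172,247),(290,70)) ,'c3':((302,83),(408,197)),'c4':((397,136),(271,232)),'lockedwing':((172,152),(247,68)),'red':((487,100),(305,310)),
'alt c1':((80,184),(290,70)),'alt c2':((172,247),(166,97))}
for k,(a,b) in pts.items():
    p,r=tri([zs(*a),zd(*b)]);print(k,p.round(1),np.round(r,1))
E
```

```text
slot [571.4  55.6  67.4] [0.5 0.5]
studwing [ 519.3 -178.1   78.6] [0.4 0.4]
c1 near locked [543.3 247.1  81.7] [34.6 34.6]
c2 [581.6 194.   57.4] [34.8 34.8]
c3 [622.4  15.9  69. ] [1.1 1.1]
c4 [523.3  12.2  67.9] [0.7 0.7]
lockedwing [566.5 179.9 100.5] [0.5 0.5]
red [515.5 -74.3  66.7] [3.3 3.3]
alt c1 [615.1 223.1  68.9] [0.3 0.3]
alt c2 [515.1 219.7  68.6] [0.7 0.7]
```

>>> {"op": "carry_out", "data": {
  "xyz": [
    [0.8,-0.35,0],
    [0.8,-0.35,0],
    [0.8,-0.35,0],
    [0.8,-0.35,0],
    [0.8,-0.35,0],
    [0.8,-0.35,0],
    [0.8,-0.35,0],
    [0.8,-0.35,0]
  ],
  "dr": [
    [0,0,0],
    [0,0,0],
    [0,0,0],
    [0,0,0],
    [0,0,0],
    [0,0,0],
    [0,0,0],
    [0,0,0]
  ],
  "gripper": 0
}}

```text
time: 1.15
tool_pos: [460.0, -252.5, 248.6]
tcp_rot: [3.142, 0.0, 0.244]
contact_force: [0.5, -0.3, -0.4]
grip_width: 45.9
```

>>> {"op": "carry_out", "data": {
  "xyz": [
    [0.62,-0.28,0],
    [0.62,-0.28,0],
    [0.62,-0.27,0],
    [0,0,0],
    [0,0,0],
    [0,0,0],
    [0,0,0],
    [0,0,0]
  ],
  "dr": [
    [0,0,0],
    [0,0,0],
    [0,0,0],
    [0,0,-1],
    [0,0,-1],
    [0,0,-1],
    [0,0,-1],
    [0,0,-1]
  ]
}}

```text
time: 2.15
tool_pos: [555.0, -178.4, 248.3]
tcp_rot: [-3.141, 0.0, 0.947]
contact_force: [-0.8, 0.2, -0.5]
grip_width: 45.8
```

>>> {"op": "carry_out", "data": {
  "xyz": [
    [0,0,0],
    [0,0,0],
    [0,0,0],
    [0,0,0],
    [0,0,0],
    [0,0,0],
    [0,0,0],
    [0,0,0]
  ],
  "dr": [
    [0,0,-1],
    [0,0,-1],
    [0,0,-1],
    [0,0,-1],
    [0,0,-1],
    [0,0,-1],
    [0,0,-1],
    [0,0,-1]
  ]
}}

```text
time: 3.15
tool_pos: [555.0, -178.4, 248.3]
tcp_rot: [-3.141, -0.001, 2.064]
contact_force: [0.9, 0.4, -0.0]
grip_width: 45.8
```

>>> {"op": "carry_out", "data": {
  "xyz": [
    [0,0,0],
    [0,0,0],
    [0,0,0],
    [0,0,0],
    [0,0,0],
    [0,0,0],
    [0,0,0],
    [0,0,0]
  ],
  "dr": [
    [0,0,-1],
    [0,0,-1],
    [0,0,-1],
    [0,0,-1],
    [0,0,-1],
    [0,0,-1],
    [0,0,-1],
    [0,0,-1]
  ]
}}

```text
time: 4.15
tool_pos: [555.0, -178.4, 248.3]
tcp_rot: [3.141, -0.001, -3.103]
contact_force: [0.3, 0.3, -0.0]
grip_width: 45.7
```

Run:
```python
from h import *
import pickle
c=capture('wrist'); save(c,'wrist1'); pickle.dump(c,open('wrist1.pkl','wb'))
print(np.round(c['pose'],3), get_obs()['joint_positions'].round(3))
print(proj(c,[519.3,-178.1,78.6]))
```

```text
[[-3.90000e-02 -9.64000e-01 -2.61000e-01  4.84369e+02]
 [ 9.99000e-01 -3.70000e-02 -1.20000e-02 -1.80658e+02]
 [ 2.00000e-03 -2.62000e-01  9.65000e-01  3.85004e+02]
 [ 0.00000e+00  0.00000e+00  0.00000e+00  1.00000e+00]] [-0.442  0.45   1.358 -0.     1.334 -2.058]
(np.float64(323.8789698242986), np.float64(157.10697808663264))
```

View pics/wrist1.png

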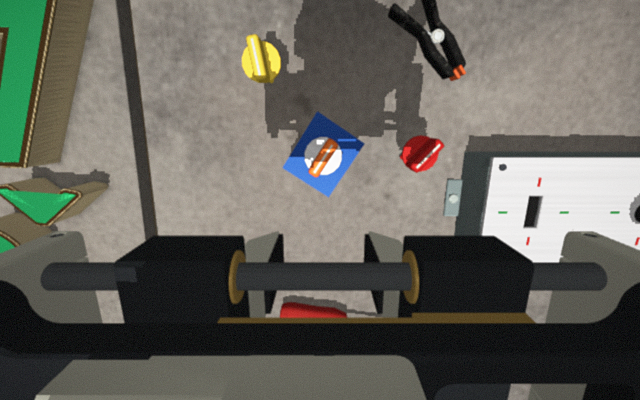

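The wrist view shows the block turned by about 30°, with the stud at (323,157). The red decoy is at (422,153) and the yellow one at (260,60). The slot is at (532,212), with red marks at (539,182) and (528,241). Next I'll measure these properly.

```bash
cat > m.py <<'E'
from h import *
import pickle
S=pickle.load(open('scene0.pkl','rb'));D=pickle.load(open('side0.pkl','rb'));W=pickle.load(open('wrist1.pkl','rb'))
def blob(c,lo,hi,box):
    x0,y0,x1,y1=box
    h=cv2.cvtColor(c['image'],cv2.COLOR_BGR2HSV)[y0:y1,x0:x1]
    m=cv2.inRange(h,np.array(lo),np.array(hi))
    n,l,s,ce=cv2.connectedComponentsWithStats(m)
    out=[]
    for i in range(1,n):
        if s[i,4]>=6:
            p=np.argwhere(l==i)[:,::-1]+[x0,y0]; out.append((s[i,4],p))
    return sorted(out,key=lambda t:-t[0])
E
python3 - <<'E'
from m import *
OR=((5,120,90),(20,255,255))
for n,c,box in [('W',W,(290,120,360,190)),('S',S,(395,165,415,190)),('D',D,(320,250,350,275))]:
    for a,p in blob(c,*OR,box)[:2]:
        r=cv2.minAreaRect(p.astype(np.float32)); print(n,a,p.mean(0).round(1),r, cv2.boxPoints(r).round(1).tolist())
a=[blob(c,*OR,b)[0][1].mean(0) for c,b in [(W,(290,120,360,190)),(S,(395,165,415,190)),(D,(320,250,350,275))]]
print(tri([(W,*a[0]),(S,*a[1]),(D,*a[2])]))
I=W['image'];
cv2.imwrite('pics/w1z.png',cv2.resize(I[105:205,270:370],None,fx=6,fy=6,interpolation=cv2.INTER_CUBIC))
cv2.imwrite('pics/w1s.png',cv2.resize(I[140:270,440:640],None,fx=4,fy=4,interpolation=cv2.INTER_CUBIC))
E
```

```text
W 364 [323.  156.4] ((322.576904296875, 157.3845977783203), (11.926054000854492, 39.93841552734375), 33.690067291259766) [[306.5, 170.6999969482422], [328.70001220703125, 137.5], [338.6000061035156, 144.10000610351562], [316.5, 177.3000030517578]]
S 61 [405.  175.6] ((405.0, 175.5), (11.0, 6.0), 90.0) [[402.0, 170.0], [408.0, 170.0], [408.0, 181.0], [402.0, 181.0]]
D 172 [335.1 261.3] ((335.2138366699219, 260.93450927734375), (17.190414428710938, 10.962004661560059), 4.763641834259033) [[326.20001220703125, 265.70001220703125], [327.1000061035156, 254.8000030517578], [344.20001220703125, 256.20001220703125], [343.29998779296875, 267.1000061035156]]
(array([ 519.14352945, -178.90467528,   78.59981256]), [0.5111179162409335, 0.7034359651179374, 0.2649929381600196])
```

View pics/w1z.png

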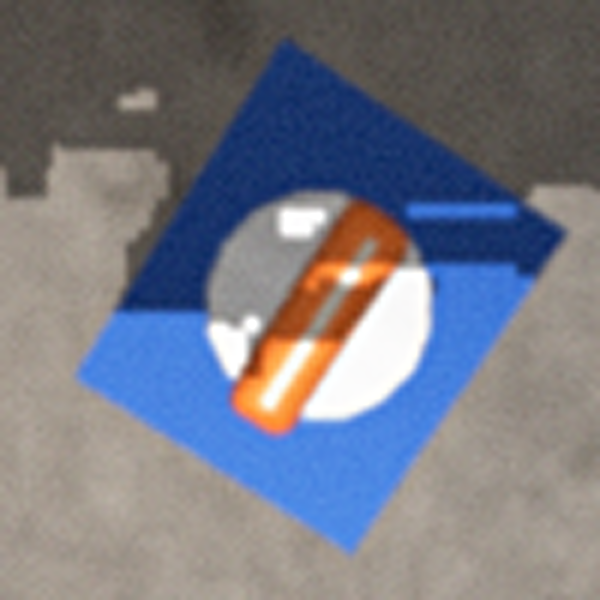

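View pics/w1s.png

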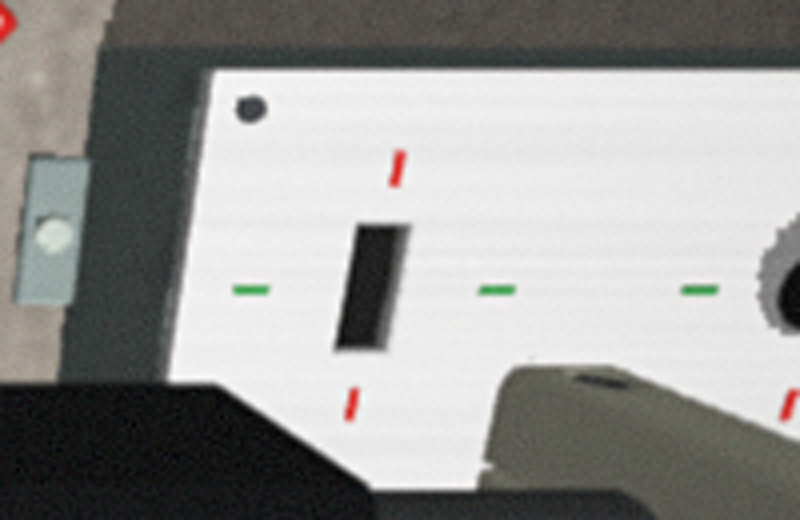

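Run:
```python
from m import *
z=lambda x,y:((x+.5)/6-.5+270,(y+.5)/6-.5+105)
C=[plane(W,*z(*p),62) for p in [(287,38),(567,232),(352,553),(78,377)]]
for i in range(4):
    d=C[(i+1)%4]-C[i];print(C[i].round(1),np.linalg.norm(d).round(1),np.degrees(np.arctan2(d[1],d[0])).round(1))
print('blockc',np.mean(C,0).round(1))
print('flange',plane(W,*z(319.5,306),67))
a,b=[plane(W,*z(*p),91) for p in [(268,405),(368,243)]]
print('wing',a,b,(a+b)/2,np.degrees(np.arctan2(*(b-a)[1::-1])))
r=blob(W,(5,120,90),(20,255,255),(290,120,360,190))[0][1]
vx=cv2.fitLine(r.astype(np.float32),cv2.DIST_L2,0,.01,.01).ravel()
a,b=[plane(W,vx[2]+s*vx[0],vx[3]+s*vx[1],85) for s in(-15,15)];print('fit',np.degrees(np.arctan2(*(b-a)[1::-1])))
# slot & marks
q=lambda x,y:((x+.5)/4-.5+440,(y+.5)/4-.5+140)
for n,p in dict(rt=(397.5,168),rb=(351.5,404),gl=(251,290),gr=(497,290),g2=(700,290),slotTL=(358,224),slotTR=(411,224),slotBL=(335,351),slotBR=(387,351)).items(): print(n,plane(W,*q(*p),68).round(1))
# heights by two views
zs=lambda x,y:(S,260+(x+.5)/4-.5,165+(y+.5)/4-.5); zd=lambda x,y:(D,240+(x+.5)/4-.5,165+(y+.5)/4-.5)
s=(W,*q(373,287.5))
print('slot tri',tri([s,zs(307,130),zd(316,186)]))
```

```text
[ 474.  -186.5   62. ] 59.3 58.6
[ 504.9 -135.9   62. ] 69.7 -30.6
[ 564.9 -171.4   62. ] 59.5 -121.2
[ 534.  -222.3   62. ] 69.9 149.2
blockc [ 519.5 -179.    62. ]
flange [ 519.06448996 -179.17019225   67.        ]
wing [ 533.0122412  -187.15773715   91.        ] [ 506.0496627  -171.85132016   91.        ] [ 519.53095195 -179.50452865   91.        ] 150.4168063855777
fit 149.49715543493417
rt [537.8  55.1  68. ]
rb [606.1  57.5  68. ]
gl [573.5  22.3  68. ]
gr [570.9  90.6  68. ]
g2 [568.8 147.   68. ]
slotTL [553.7  47.8  68. ]
slotTR [553.1  62.3  68. ]
slotBL [590.4  49.4  68. ]
slotBR [589.9  64.1  68. ]
slot tri (array([571.43344345,  55.80980575,  67.44834143]), [0.4813955012075403, 0.35262456469720865, 0.7276797032843335])
```

>>> {"op": "carry_out", "data": {
  "xyz": [
    [0.3,0.005,0],
    [0.3,0.005,0],
    [0,0,0.35],
    [0,0,0.35],
    [0,0,0.35],
    [0,0,0.35],
    [0,0,0.35],
    [0,0,0]
  ],
  "dr": [
    [0,0,0],
    [0,0,0],
    [0,0,0.82],
    [0,0,0.82],
    [0,0,0.82],
    [0,0,0.82],
    [0,0,0.82],
    [0,0,0]
  ]
}}

```text
time: 5.2
tool_pos: [518.1, -178.7, 142.2]
tcp_rot: [-3.141, -0.004, 2.603]
contact_force: [0.1, -0.1, -0.2]
grip_width: 45.6
```

Run:
```python
from m import *
c=capture('wrist'); save(c,'wrist2'); pickle.dump(c,open('wrist2.pkl','wb'))
o=get_obs();print(o['tool_pos'].round(2),o['tcp_rot'].round(4),o['contact_force'].round(2),o['joint_positions'].round(3))
```

```text
[ 518.87 -179.02  143.39] [-3.1414e+00 -1.4000e-03  2.6045e+00] [ 0.5  -0.65 -0.8 ] [-0.472  0.49   1.604 -0.     1.049 -1.505]
```

View pics/wrist2.png

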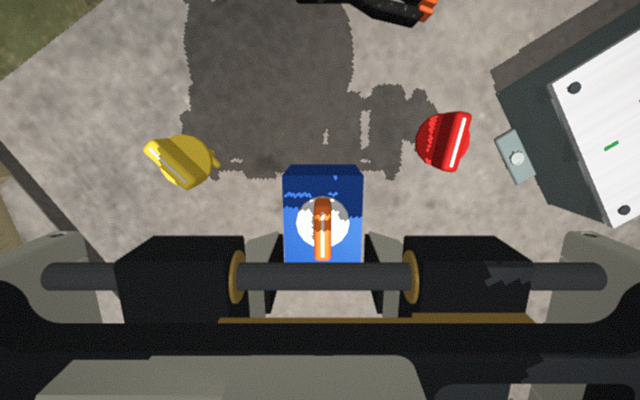

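The wing is vertical at column 323, centred between the fingers, so I'll descend and grip.

>>> {"op": "carry_out", "data": {
  "xyz": [
    [0,0,0.3],
    [0,0,0.3],
    [0,0,0.22],
    [0,0,0.05],
    [0,0,0]
  ],
  "dr": [
    [0,0,0],
    [0,0,0],
    [0,0,0],
    [0,0,0],
    [0,0,0]
  ]
}}

```text
time: 5.88
tool_pos: [519.4, -179.3, 91.9]
tcp_rot: [-3.142, 0.001, 2.604]
contact_force: [-0.5, 0.3, 0.5]
grip_width: 45.5
```

>>> {"op": "carry_out", "data": {
  "xyz": [
    [0,0,0],
    [0,0,0],
    [0,0,0],
    [0,0,0],
    [0,0,0],
    [0,0,0]
  ],
  "dr": [
    [0,0,0],
    [0,0,0],
    [0,0,0],
    [0,0,0],
    [0,0,0],
    [0,0,0]
  ],
  "gripper": -1
}}

```text
time: 6.62
tool_pos: [519.2, -179.2, 91.6]
tcp_rot: [-3.142, 0.0, 2.603]
contact_force: [-0.3, 0.1, 1.5]
grip_width: 11.5
```

>>> {"op": "carry_out", "data": {
  "xyz": [
    [0,0,-0.1],
    [0,0,-0.2],
    [0,0,-0.3],
    [0,0,-0.3],
    [0,0,-0.3],
    [0,0,-0.3],
    [0,0,0]
  ],
  "dr": [
    [0,0,0],
    [0,0,0],
    [0,0,0],
    [0,0,0],
    [0,0,0],
    [0,0,0],
    [0,0,0]
  ]
}}

```text
time: 7.5
tool_pos: [519.9, -179.5, 183.4]
tcp_rot: [3.141, 0.004, 2.604]
contact_force: [0.6, 0.7, -0.7]
grip_width: 11.5
```

Run:
```python
from m import *
o=get_obs();print(o['tool_pos'].round(2),o['tcp_rot'].round(4),o['contact_force'].round(2),o['joint_positions'].round(3),o['grip_width'])
for n,b in [('scene',(300,100,460,220)),('side',(250,170,410,290))]:
    c=capture(n); pickle.dump(c,open(n+'3.pkl','wb')); x0,y0,x1,y1=b
    cv2.imwrite(f'pics/{n}3.png',cv2.resize(c['image'][y0:y1,x0:x1],None,fx=4,fy=4,interpolation=cv2.INTER_CUBIC))
```

```text
[ 519.93 -179.52  183.43] [3.1414 0.0039 2.6035] [ 0.58  0.72 -0.67] [-0.472  0.445  1.555 -0.     1.137 -1.505] 11.503732224646443
```

View pics/scene3.png

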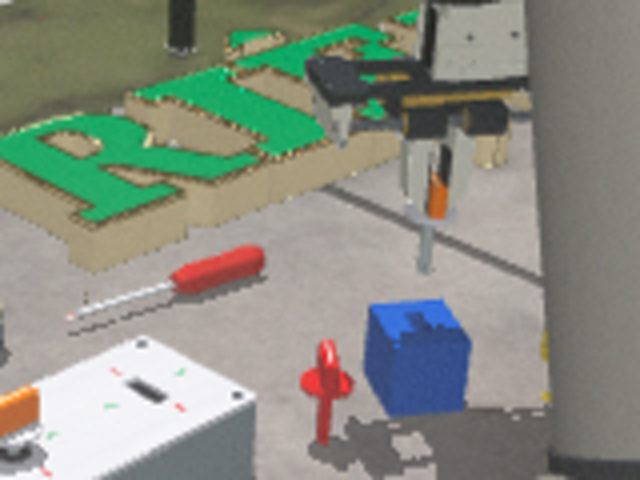

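View pics/side3.png

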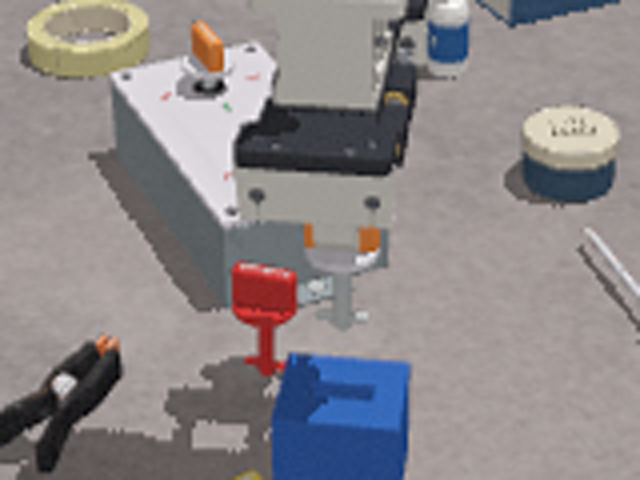

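The stud hangs upright in the grip and the block is empty. Moving over the slot and turning to line up.

>>> {"op": "carry_out", "data": {
  "xyz": [
    [0.1,0.3,0],
    [0.2,0.6,0],
    [0.25,0.75,0],
    [0.25,0.75,0],
    [0.2,0.62,0],
    [0.16,0.5,0],
    [0.1,0.3,0],
    [0,0,0]
  ],
  "dr": [
    [0,0,0],
    [0,0,0],
    [0,0,0],
    [0,0,0],
    [0,0,0],
    [0,0,0],
    [0,0,0],
    [0,0,-0.8]
  ]
}}

```text
time: 8.6
tool_pos: [571.4, 58.4, 180.9]
tcp_rot: [-3.141, -0.001, 2.72]
contact_force: [-0.4, -0.1, -0.7]
grip_width: 12.1
```

>>> {"op": "carry_out", "data": {
  "xyz": [
    [0,0,0],
    [0,0,0],
    [0,0,0],
    [0,0,0],
    [0,0,0]
  ],
  "dr": [
    [0,0,-0.83],
    [0,0,-0.83],
    [0,0,-0.83],
    [0,0,-0.83],
    [0,0,0]
  ]
}}

```text
time: 9.22
tool_pos: [571.4, 56.5, 181.1]
tcp_rot: [-3.142, -0.001, -3.106]
contact_force: [0.2, 0.0, -0.3]
grip_width: 12.0
```

Run:
```python
from m import *
o=get_obs();print(o['tool_pos'].round(2),o['tcp_rot'].round(4),o['contact_force'].round(2),o['joint_positions'].round(3),o['grip_width'])
for n,b in [('scene',(270,100,400,220)),('side',(250,110,410,250))]:
    c=capture(n); pickle.dump(c,open(n+'4.pkl','wb')); x0,y0,x1,y1=b
    cv2.imwrite(f'pics/{n}4.png',cv2.resize(c['image'][y0:y1,x0:x1],None,fx=4,fy=4,interpolation=cv2.INTER_CUBIC))
c=capture('wrist'); save(c,'wrist4'); pickle.dump(c,open('wrist4.pkl','wb'))
o=get_obs();print(o['tool_pos'].round(2),o['tcp_rot'].round(4),o['contact_force'].round(2))
```

```text
[571.39  56.53 181.1 ] [-3.1415e+00 -9.0000e-04 -3.1057e+00] [ 0.23  0.04 -0.26] [-0.035  0.491  1.484 -0.     1.167 -1.641] 12.000489736447458
[571.52  56.48 181.3 ] [-3.1415e+00 -5.0000e-04 -3.1066e+00] [-1.02  0.1  -0.05]
```

View pics/scene4.png

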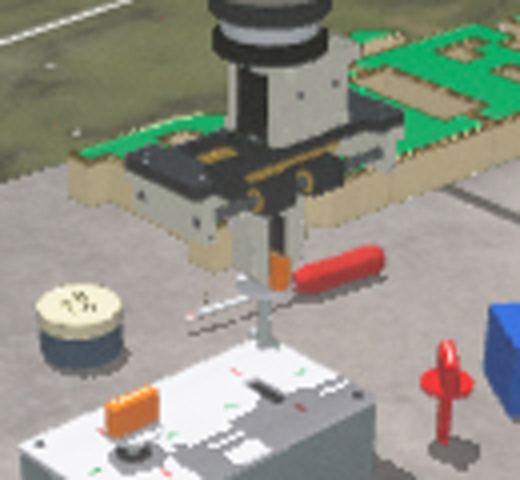

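View pics/side4.png

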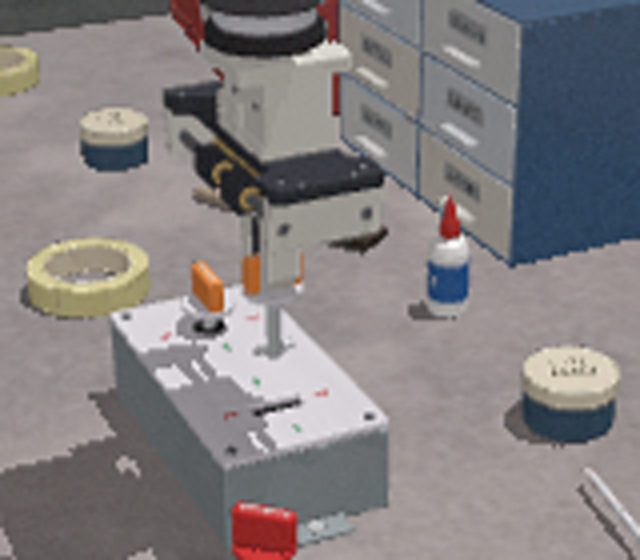

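View pics/wrist4.png

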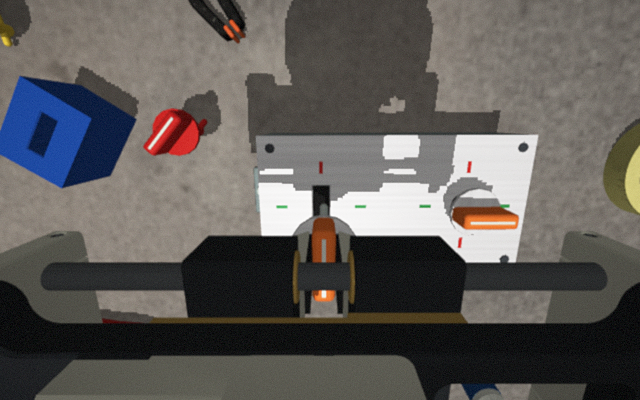

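Run:
```python
from m import *
W4=pickle.load(open('wrist4.pkl','rb'));S4=pickle.load(open('scene4.pkl','rb'));D4=pickle.load(open('side4.pkl','rb'))
def cen(c,lo,hi,box):
    return [(a,p.mean(0).round(2)) for a,p in blob(c,lo,hi,box)[:3]]
G=((50,80,60),(85,255,255));
g=[cen(W4,*G,b)[0][1] for b in [(270,195,295,215),(350,195,372,215)]]
P=[plane(W4,*x,68) for x in g]; print(g,P,np.mean(P,0))
r=cen(W4,(0,120,90),(8,255,255),(312,155,330,180))[0][1]; print(r,plane(W4,*r,68))
print('tip',tri([(S4,270+268.5/4-.5,100+343/4-.5),(D4,250+273.5/4-.5,110+350/4-.5)]))
for n,c,o,p in [('S',S4,(270,100),[571.5,56.5,104]),('D',D4,(250,110),[571.5,56.5,104])]:
    u=proj(c,p);print(n,(u[0]+.5-o[0])*4,(u[1]+.5-o[1])*4)
```

```text
[array([281.5, 206.5]), array([359.92, 206.24])] [array([573.34813998,  21.19008145,  68.        ]), array([570.79380373,  89.27013346,  68.        ])] [572.07097185  55.23010746  68.        ]
[320.13 166.84] [537.640971    53.62746864  68.        ]
tip (array([570.17615412,  57.43455518, 109.08459563]), [0.8593909330649647, 0.8593909330650513])
S 267.4844868781295 347.11450977359834
D 275.30232781604536 357.95732782544724
```

>>> {"op": "carry_out", "data": {
  "xyz": [
    [-0.005,-0.012,0.15],
    [0,0,0.2],
    [0,0,0.15],
    [0,0,0.05],
    [0,0,0.05],
    [0,0,0]
  ],
  "dr": [
    [0,0,0],
    [0,0,0],
    [0,0,0],
    [0,0,0],
    [0,0,0],
    [0,0,0]
  ]
}}

```text
time: 10.12
tool_pos: [572.0, 55.7, 145.5]
tcp_rot: [-3.141, -0.0, -3.104]
contact_force: [0.2, -0.0, -1.3]
grip_width: 12.0
```

>>> {"op": "carry_out", "data": {
  "xyz": [
    [0,0,0.05],
    [0,0,0.05],
    [0,0,0.05],
    [0,0,0]
  ],
  "dr": [
    [0,0,0],
    [0,0,0],
    [0,0,0],
    [0,0,0]
  ]
}}

```text
time: 10.62
tool_pos: [571.8, 55.7, 136.2]
tcp_rot: [-3.142, -0.001, -3.104]
contact_force: [0.1, -0.5, -0.3]
grip_width: 12.2
```

The shank and pin have entered the slot with no side force. I'll keep feeling downward in small steps.

>>> {"op": "carry_out", "data": {
  "xyz": [
    [0,0,0.05],
    [0,0,0.05],
    [0,0,0.05],
    [0,0,0.05]
  ],
  "dr": [
    [0,0,0],
    [0,0,0],
    [0,0,0],
    [0,0,0]
  ]
}}

```text
time: 11.12
tool_pos: [572.1, 55.7, 124.7]
tcp_rot: [-3.141, 0.001, -3.104]
contact_force: [-1.2, 0.1, 4.2]
grip_width: 11.9
```

>>> {"op": "carry_out", "data": {
  "xyz": [
    [0,0,0.05],
    [0,0,0.05],
    [0,0,0]
  ],
  "dr": [
    [0,0,0],
    [0,0,0],
    [0,0,0]
  ]
}}

```text
time: 11.5
tool_pos: [572.1, 55.7, 118.5]
tcp_rot: [-3.141, 0.0, -3.104]
contact_force: [-1.6, -0.2, 4.5]
grip_width: 11.8
```

>>> {"op": "carry_out", "data": {
  "xyz": [
    [0,0,0.03],
    [0,0,0.03],
    [0,0,0]
  ],
  "dr": [
    [0,0,0],
    [0,0,0],
    [0,0,0]
  ]
}}

```text
time: 11.88
tool_pos: [572.1, 55.7, 114.9]
tcp_rot: [-3.141, 0.0, -3.104]
contact_force: [-1.0, -0.2, 6.0]
grip_width: 11.6
```

>>> {"op": "carry_out", "data": {
  "xyz": [
    [0,0,0.03],
    [0,0,0.03],
    [0,0,0]
  ],
  "dr": [
    [0,0,0],
    [0,0,0],
    [0,0,0]
  ]
}}

```text
time: 12.25
tool_pos: [572.2, 55.7, 111.4]
tcp_rot: [-3.141, 0.0, -3.104]
contact_force: [-0.9, -0.2, 5.2]
grip_width: 11.8
```

>>> {"op": "carry_out", "data": {
  "xyz": [
    [0,0,0.025],
    [0,0,0.025],
    [0,0,0]
  ],
  "dr": [
    [0,0,0],
    [0,0,0],
    [0,0,0]
  ]
}}

```text
time: 12.62
tool_pos: [572.2, 55.7, 108.5]
tcp_rot: [-3.141, 0.0, -3.104]
contact_force: [-1.3, -0.3, 6.3]
grip_width: 12.1
```

>>> {"op": "carry_out", "data": {
  "xyz": [
    [0,0,0.02],
    [0,0,0.02],
    [0,0,0]
  ],
  "dr": [
    [0,0,0],
    [0,0,0],
    [0,0,0]
  ]
}}

```text
time: 13.0
tool_pos: [572.2, 55.7, 106.2]
tcp_rot: [-3.141, 0.001, -3.104]
contact_force: [-1.4, -0.0, 7.1]
grip_width: 11.4
```

>>> {"op": "carry_out", "data": {
  "xyz": [
    [0,0,0.02],
    [0,0,0.02],
    [0,0,0]
  ],
  "dr": [
    [0,0,0],
    [0,0,0],
    [0,0,0]
  ]
}}

```text
time: 13.38
tool_pos: [572.2, 55.7, 103.9]
tcp_rot: [-3.141, 0.001, -3.104]
contact_force: [-1.1, 0.4, 6.8]
grip_width: 11.8
```

>>> {"op": "carry_out", "data": {
  "xyz": [
    [0,0,0.015],
    [0,0,0.015],
    [0,0,0]
  ],
  "dr": [
    [0,0,0],
    [0,0,0],
    [0,0,0]
  ]
}}

```text
time: 13.75
tool_pos: [572.3, 55.7, 103.1]
tcp_rot: [-3.141, 0.001, -3.104]
contact_force: [-3.9, 0.0, 14.2]
grip_width: 11.8
```

>>> {"op": "carry_out", "data": {
  "xyz": [
    [0,0,0.01],
    [0,0,0.01],
    [0,0,0]
  ],
  "dr": [
    [0,0,0],
    [0,0,0],
    [0,0,0]
  ]
}}

```text
time: 14.12
tool_pos: [572.7, 55.7, 102.9]
tcp_rot: [-3.141, 0.003, -3.104]
contact_force: [-4.0, -0.6, 20.6]
grip_width: 12.1
```

The hard stop is at TCP z of about 103, with the force rising to 20 N. That puts the flange about 6 mm above the cover. I'll ease off slightly and turn clockwise.

>>> {"op": "carry_out", "data": {
  "xyz": [
    [0,0,-0.006],
    [0,0,0],
    [0,0,0],
    [0,0,0]
  ],
  "dr": [
    [0,0,0.25],
    [0,0,0.5],
    [0,0,0.5],
    [0,0,0.5]
  ]
}}

```text
time: 14.62
tool_pos: [573.5, 55.7, 103.0]
tcp_rot: [3.141, 0.004, 2.932]
contact_force: [-0.1, -0.6, 15.4]
grip_width: 11.9
```

Run:
```python
from h import *
o=get_obs();print(o['tool_pos'].round(2),o['tcp_rot'].round(4),o['contact_force'].round(2),o['moment'].round(3),o['joint_positions'].round(3))
```

```text
[573.47  55.66 103.02] [3.1409 0.0045 2.9322] [-0.08 -0.55 15.39] [0.074 0.114 0.025] [-0.036  0.581  1.57  -0.     0.986 -1.398]
```

>>> {"op": "carry_out", "data": {
  "xyz": [
    [0,0,0],
    [0,0,0],
    [0,0,0],
    [0,0,0]
  ],
  "dr": [
    [0,0,0.7],
    [0,0,0.7],
    [0,0,0.7],
    [0,0,0.7]
  ]
}}

```text
time: 15.12
tool_pos: [573.9, 55.5, 103.0]
tcp_rot: [3.139, 0.005, 2.54]
contact_force: [0.6, 0.6, 14.3]
grip_width: 11.4
```

Run:
```python
from h import *
o=get_obs();print(o['tool_pos'].round(2),o['tcp_rot'].round(4),o['contact_force'].round(2),o['moment'].round(3),o['joint_positions'].round(3),o['grip_width'])
```

```text
[573.94  55.54 103.05] [3.1387 0.0049 2.5402] [ 0.56  0.59 14.33] [-0.047 -0.214 -0.017] [-0.036  0.581  1.57  -0.     0.985 -1.006] 11.367709839027315
```

>>> {"op": "carry_out", "data": {
  "xyz": [
    [0,0,0],
    [0,0,0],
    [0,0,0],
    [0,0,0],
    [0,0,0],
    [0,0,0],
    [0,0,0]
  ],
  "dr": [
    [0,0,0.8],
    [0,0,0.8],
    [0,0,0.8],
    [0,0,0.8],
    [0,0,0.8],
    [0,0,0.8],
    [0,0,0.8]
  ]
}}

```text
time: 16.0
tool_pos: [574.1, 55.5, 103.1]
tcp_rot: [3.136, 0.002, 1.758]
contact_force: [1.0, -1.0, 14.5]
grip_width: 11.8
```

>>> {"op": "carry_out", "data": {
  "xyz": [
    [0,0,0],
    [0,0,0]
  ],
  "dr": [
    [0,0,0.5],
    [0,0,0]
  ]
}}

```text
time: 16.25
tool_pos: [573.9, 55.5, 103.0]
tcp_rot: [3.136, 0.001, 1.691]
contact_force: [-0.8, -0.4, 14.8]
grip_width: 11.5
```

Run:
```python
from h import *
o=get_obs();print(o['tool_pos'].round(2),o['tcp_rot'].round(4),np.degrees(o['tcp_rot'][2]),o['contact_force'].round(2),o['moment'].round(3),o['joint_positions'].round(3),o['grip_width'])
```

```text
[573.87  55.54 103.04] [3.1362e+00 1.1000e-03 1.6910e+00] 96.88987496647552 [-0.78 -0.38 14.76] [-0.122 -0.068  0.   ] [-0.036  0.581  1.57  -0.     0.985 -0.156] 11.497759179258692
```

>>> {"op": "carry_out", "data": {
  "xyz": [
    [0,0,0],
    [0,0,0],
    [0,0,0]
  ],
  "dr": [
    [0,0,0.4],
    [0,0,0.25],
    [0,0,0]
  ]
}}

```text
time: 16.62
tool_pos: [573.4, 55.7, 103.0]
tcp_rot: [3.137, 0.0, 1.601]
contact_force: [-2.0, -0.6, 16.5]
grip_width: 11.9
```

Run:
```python
from m import *
o=get_obs();print(o['tool_pos'].round(2),o['tcp_rot'].round(4),np.degrees(o['tcp_rot'][2]),o['contact_force'].round(2),o['moment'].round(3),o['joint_positions'].round(3),o['grip_width'])
for n,b in [('scene',(270,100,400,220)),('side',(250,110,410,250))]:
    c=capture(n); pickle.dump(c,open(n+'5.pkl','wb')); x0,y0,x1,y1=b
    cv2.imwrite(f'pics/{n}5.png',cv2.resize(c['image'][y0:y1,x0:x1],None,fx=4,fy=4,interpolation=cv2.INTER_CUBIC))
c=capture('wrist'); save(c,'wrist5'); pickle.dump(c,open('wrist5.pkl','wb'))
```

```text
[573.45  55.7  103.05] [3.1371e+00 4.0000e-04 1.6008e+00] 91.7199941112891 [-1.96 -0.58 16.51] [0.061 0.204 0.089] [-0.036  0.581  1.57  -0.     0.986 -0.066] 11.877653854812943
```

View pics/scene5.png

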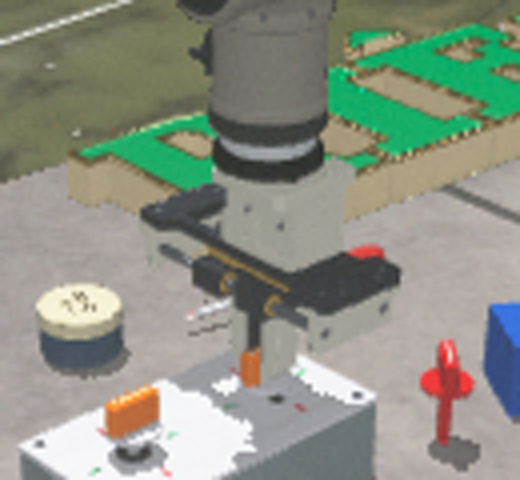

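View pics/wrist5.png

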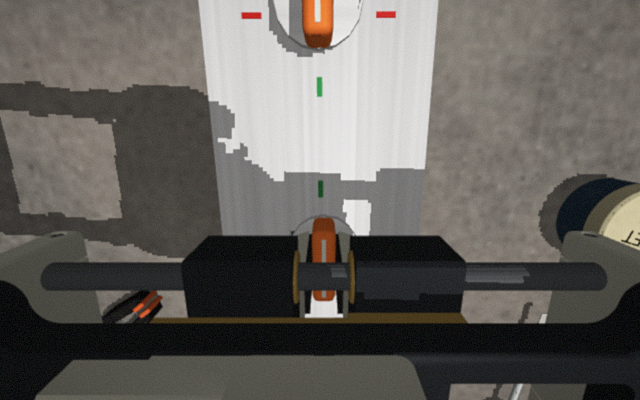

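The wing now lines up with the green marks at (320,87) and (320,188) and with the locked stud. I'll rise gently while still gripping and feel for the catch.

>>> {"op": "carry_out", "data": {
  "xyz": [
    [0,0,-0.04],
    [0,0,-0.04],
    [0,0,-0.03],
    [0,0,0]
  ],
  "dr": [
    [0,0,0],
    [0,0,0],
    [0,0,0],
    [0,0,0]
  ]
}}

```text
time: 17.27
tool_pos: [573.2, 55.7, 108.3]
tcp_rot: [3.138, 0.0, 1.601]
contact_force: [2.0, 0.0, 6.4]
grip_width: 11.5
```

>>> {"op": "carry_out", "data": {
  "xyz": [
    [0,0,-0.02],
    [0,0,0]
  ],
  "dr": [
    [0,0,0],
    [0,0,0]
  ]
}}

```text
time: 17.52
tool_pos: [573.1, 55.6, 109.3]
tcp_rot: [3.139, 0.0, 1.601]
contact_force: [1.8, 0.3, 5.9]
grip_width: 11.8
```

>>> {"op": "carry_out", "data": {
  "xyz": [
    [0,0,-0.015],
    [0,0,0]
  ],
  "dr": [
    [0,0,0],
    [0,0,0]
  ]
}}

```text
time: 17.77
tool_pos: [572.9, 55.7, 109.5]
tcp_rot: [3.139, 0.0, 1.601]
contact_force: [3.9, -0.3, -0.2]
grip_width: 11.4
```

>>> {"op": "carry_out", "data": {
  "xyz": [
    [0,0,-0.015],
    [0,0,0]
  ],
  "dr": [
    [0,0,0],
    [0,0,0]
  ]
}}

```text
time: 18.02
tool_pos: [572.8, 55.7, 109.6]
tcp_rot: [3.14, 0.0, 1.601]
contact_force: [7.5, 0.4, -5.8]
grip_width: 12.1
```

Caught: z stays at 109.6 while the pull reads -5.8 N. I'll unload the arm and let go.

>>> {"op": "carry_out", "data": {
  "xyz": [
    [0,0.01,0.015],
    [0,0,0]
  ],
  "dr": [
    [0,0,0],
    [0,0,0]
  ]
}}

```text
time: 18.27
tool_pos: [573.0, 55.7, 109.5]
tcp_rot: [3.141, 0.0, 1.601]
contact_force: [4.2, -0.4, -0.3]
grip_width: 12.3
```

>>> {"op": "carry_out", "data": {
  "xyz": [
    [0,0,0],
    [0,0,0],
    [0,0,0],
    [0,0,0],
    [0,0,0]
  ],
  "dr": [
    [0,0,0],
    [0,0,0],
    [0,0,0],
    [0,0,0],
    [0,0,0]
  ],
  "gripper": 0
}}

```text
time: 18.9
tool_pos: [572.5, 55.7, 109.5]
tcp_rot: [-3.141, 0.0, 1.601]
contact_force: [0.2, -0.5, -0.3]
grip_width: 46.0
```

>>> {"op": "carry_out", "data": {
  "xyz": [
    [0,0,-0.2],
    [0,0,-0.4],
    [0,0,-0.5],
    [0,0,-0.5],
    [-0.5,0,-0.3],
    [-0.6,0,0],
    [-0.5,0,0],
    [0,0,0]
  ],
  "dr": [
    [0,0,0],
    [0,0,0],
    [0,0,0],
    [0,0,0],
    [0,0,0],
    [0,0,0],
    [0,0,0],
    [0,0,0]
  ]
}}

```text
time: 19.9
tool_pos: [575.6, -42.1, 224.4]
tcp_rot: [3.141, 0.001, 1.598]
contact_force: [0.1, 0.7, -0.3]
grip_width: 45.2
```

Run:
```python
from m import *
o=get_obs();print(o['time'],o['tool_pos'].round(2),o['contact_force'].round(2))
ims=[]
for n,b in [('scene',(270,140,430,240)),('side',(240,150,400,310))]:
    c=capture(n); pickle.dump(c,open(n+'6.pkl','wb')); x0,y0,x1,y1=b
    cv2.imwrite(f'pics/{n}6.png',cv2.resize(c['image'][y0:y1,x0:x1],None,fx=4,fy=4,interpolation=cv2.INTER_CUBIC)[:600])
c=capture('wrist'); save(c,'wrist6'); pickle.dump(c,open('wrist6.pkl','wb'))
```

```text
19.9 [575.6  -42.09 224.43] [ 0.09  0.66 -0.32]
```

View pics/scene6.png

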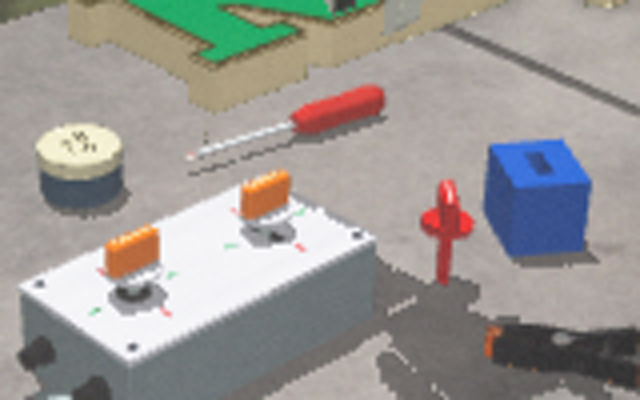

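View pics/side6.png

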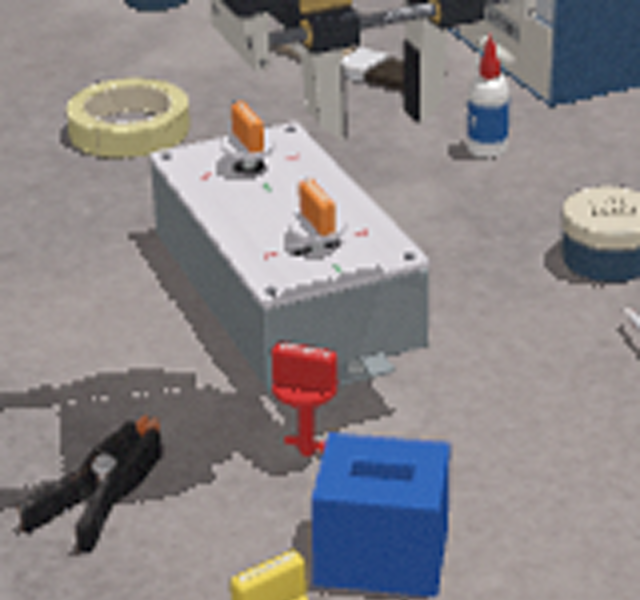

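View pics/wrist6.png

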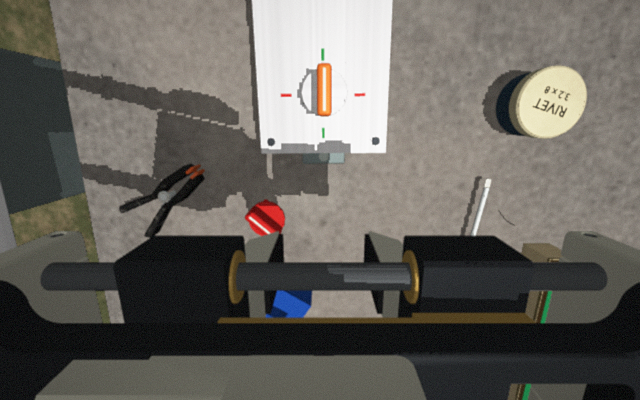

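The stud stands in the slot, its wing at (324,90) in line with the green marks at (323,54) and (323,132). I'll check its height and angle, then hand in.

Run:
```python
from m import *
S6,D6,W6=[pickle.load(open(f'{n}6.pkl','rb')) for n in('scene','side','wrist')]
OR=((5,120,90),(20,255,255))
a=[(c,*blob(c,*OR,b)[0][1].mean(0)) for c,b in [(S6,(325,178,350,200)),(D6,(308,190,330,212)),(W6,(305,50,345,125))]]
print([x[1:] for x in a],tri(a))
r=blob(W6,*OR,(305,50,345,125))[0][1]
print(r.shape); vx=cv2.fitLine(r.astype(np.float32),cv2.DIST_L2,0,.01,.01).ravel()
p,q=[plane(W6,vx[2]+s*vx[0],vx[3]+s*vx[1],108) for s in(-20,20)];print('wing deg',np.degrees(np.arctan2(*(q-p)[1::-1])))
print(get_obs()['time'])
close_job()
```

```text
[(np.float64(336.02222222222224), np.float64(188.44444444444446)), (np.float64(319.0821917808219), np.float64(202.24657534246575)), (np.float64(323.4412265758092), np.float64(89.42248722316866))] (array([572.99647775,  56.29514653,  95.01298979]), [1.0075150839379756, 1.1564500611873283, 1.0683198621002665])
(587, 2)
wing deg 91.61008667195932
20.05
the job is handed in; nothing more can be done
```

The orange stud is locked in the cover and the job is handed in at about 20 s of the 51 s allowed.

I took it from the blue block, put it into the open slot and pressed until I felt the hard stop, with the flange about 6 mm above the cover. The highest force I read was 20.6 N. I then turned it about 90° clockwise at roughly 15 N and eased up into the catch. About 6.5 mm above the stop it held against a 6 N upward pull. I then let go and backed away.

**Last checks:**
- **Angle:** the wing lies at 91.6° in the world frame, against about 92° for the green marks.
- **Height:** the three views put the wing's visible centre at about z = 95 mm, roughly where the catch should hold it (about 97 mm expected).
- **Contact:** the force on the tool was near zero after release.
- **Other items:** in the final pictures the decoys and the other bench items looked unmoved.

The last three-view measurement disagreed by about 1 mm between cameras, within the 2 mm calibration error. A sideways force of up to 7.5 N showed briefly during the pull test and was gone after release. No check failed.

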